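# Shut the steriliser and click its dial on

### The job

Start the eye-cup steriliser with your fingertips: push its raised clear lid down until it is fully shut, then lay a fingertip on the ribbed dial and turn it clockwise by friction, one click only, from the black off mark to the green mark. Do not press hard, do not pick anything up, and leave the eye cup in the tray and the jar, tin and tweezers around the steriliser where they are.

Things in the scene. Friction and masses are not known exactly. Their poses are not given: they have to be found in the camera images.
- unit: White steriliser fixed to the shelf, 140 (x) by 280 mm (y). Origin: centre of its underside; z up. Its +y part (y -10 to 140 mm) is a tray 60 mm high, walls and floor 6 mm, with the lid; its -y part is a deck 48 mm high with the dial. Three dots round the dial on its -x side, 34 degrees apart seen from its axis: black (off) nearest the -y end, green straight towards -x, then orange.
- tray_mid (a point): Centre of the tray's mouth, 60 mm above the shelf (x 0, y 65 mm in the steriliser's frame). A fingertip coming straight down over this point meets the raised lid at any starting angle and pushes it shut; when shut, the lid's top face here is 66.5 mm above the shelf.
- lid_edge (a point): Middle of the lid's free edge, on its upper face. Clear lid with a blue frame, 140 mm from hinge to free edge, 150 mm wide along the hinge, 6 mm thick.
- lid (a joint): Lid angle in rad: 0 shut (flat on the tray); starts raised 0.5 to 0.9. The hinge runs along the steriliser's y at its x = 70 mm, 63.5 mm above the shelf; the free edge is on the -x side. A stiff hinge: the lid stays where it is left, 1 to 4 N at its middle pushes it down, a stop ends it at 0.
- dial_top (a point): Centre of the dial's flat top, on its upright axis, 66 mm above the shelf (x 0, y -75 mm in the steriliser's frame). Grey disc 110 mm across, 12 mm thick, too wide to pinch, with a black knurled rim and a white pointer line on its flat, grippy top (friction with a fingertip about 0.9 or more). It does not sink when pressed.
- dial (a joint): Dial angle in rad, growing clockwise seen from above. Sprung detents at 0 (off, pointer at the black dot; the start), 0.6 (green dot) and 1.2 (orange dot). In between it pulls to the nearer one (tipping points about 0.3 and 0.9). Resistance at most about 0.1 N m: a fingertip pressed down with 5 to 10 N about 38 mm from the axis carries it round.
- eye_cup: Loose blue plastic eye cup, 42 mm across and 42 mm high, standing in the tray under the lid; origin at the centre of its underside. To be left there.
- jar: Loose amber glass jar, 60 mm across, 90 mm high, beside one end of the steriliser; origin at the centre of its underside. To be left alone.
- tin: Loose white first-aid tin, 113 x 163 x 70 mm high, beside the other end; origin at the centre of its underside. To be left alone.
- tweezers: Loose steel tweezers lying on the shelf on the -x side of the steriliser, 116 mm long (their y), 18 mm wide and 6 mm high; origin at the middle, on the shelf. To be left alone.

How it is judged:
On the way, in this order (a step that is already met when the one before it is completed fails the run):
1. the lid is shut, the dial still at off (value of joint lid below 0.05 rad and value of joint dial below 0.2 rad), for 0.1 s.
2. the dial rests in the green detent (value of joint lid below 0.05 rad and value of joint dial between 0.5 and 0.7 rad), for 0.2 s.
At the end, for the whole second after the job is handed in: The lid is shut (within 0.05 rad), the dial rests in the green detent (0.6 within 0.1 rad), the eye cup stands in the tray, and jar, tin and tweezers are within 20 mm of their starts, jar upright (all of step 2 and velocity of joint dial between -0.1 and 0.1 rad/s and z of eye_cup in the frame of unit below 0.012 m and angle between eye_cup's own z axis and vertical below 0.2 rad and angle between jar's own z axis and vertical below 0.1 rad and distance of each of jar, tin, tweezers from where it was at the start of the episode below 0.02 m); the robot touches nothing.
It fails at once if the dial was turned past the green mark towards orange (value of joint dial above 0.9 rad).
It fails at once if the lid was raised further (value of joint lid above 1.05 rad).
It fails at once if the lid or the dial was pressed or gripped hard (over 45 N) (contact force between the fingers and lid above 45 N or contact force between the fingers and dial above 45 N).
It fails at once if the eye cup was moved or lifted (distance of eye_cup from where it was at the start of the episode above 0.02 m or z of eye_cup in the frame of unit above 0.02 m).
It fails at once if the jar, tin or tweezers were moved or lifted (distance of any of jar, tin, tweezers from where it was at the start of the episode above 0.03 m).
It also fails if it takes over 51 s, if anything falls off the work surface, if the arm or the gripper's body presses on something with over 40 N, if the wrist force passes 120 N, or if a joint passes its speed limit or range.

### The arm

A 6-joint arm with a two-finger parallel gripper is mounted at the origin on the work surface. World frame = base frame: x ahead of the robot, y to its left, z up, the work surface at z = 0. Lengths are in m, angles in rad, forces in N, time in s.
With the tool pointing down it reaches from about 0.325 to 0.775 m from the base axis. Payload 5.5 kg.
Tool frame: the origin (TCP) lies at the very end of the fingers, on their centre line; the grasp point (between the pads) lies 19 mm behind it; z points along the fingers, y is the direction in which the jaws open and shut (so a half turn about z gives the same grasp; the last joint's range is limited). The gripper opens to 88 mm and grips with 3 to 60 N. Pads are 20 mm wide; open, the fingers measure 115 mm over their backs; the gripper's body (75 mm by 178 mm) begins 61 mm behind the grasp point.
Start: joints at [-1.192, 0.091, 1.231, -0, 1.82, -0.057], TCP at [0.253, -0.544, 0.184] pointing down, gripper open.
Joint ranges: [-2.87, 2.87], [-0.86, 2.18], [0.17, 2.46], [-1.51, 4.65], [0.06, 2.69], [-2.65, 2.65]. Speed limits (rad/s): [2.57, 2.57, 3.01, 3.14, 3.14, 3.14].

### API

Orientations are given as a rotation vector (axis times angle).
In Python, from bench import ctrl gives the robot as it stands. The module is installed in compiled form; this text tells all that it offers.
- The arm moves only by the tool carry_out, never from a script. Its argument "deltas" is a list of rows, each a list of 7 numbers: the opening, from 0 (shut) to 1 (fully open), then the shift along the tool's x, y, z in mm, then the turn, a rotation vector about the tool's x, y, z in degrees. In form: [[gripper, tx, ty, tz, rx, ry, rz], ...]. A call has exactly 8 rows; each row shifts and turns the commanded pose from where the row before left it, along the tool's axes as they then stand; what a row does not reach is not made up. A row lasts 1/10 s, in which the tool goes at most 50 mm and 8.59 degrees, less where a joint would pass 70% of its speed; a pose out of reach is approached as far as the arm can. A call with a gripper value outside its range is refused whole. The fingers move at their own pace and stop on an object; the grip force is fixed at half the most. Time passes only in rows, so rows that do not move let the fingers close, or fill a call up. It gives the time, the measured TCP pose, the force and the opening at its end, in the units of the state.
- ctrl.get_obs(): the state, without advancing time (a new reading comes with each control period).
- ctrl.grab_frame(name): name is "side" or "top" or "wrist"; returns (picture, depth): 480x640x3 uint8, red, green, blue; 480x640 float32, m along the optical axis (not along the pixel's ray), 0 where there is no reading.
- ctrl.get_calibration(name): a dict with "K" (3x3 intrinsics, pixels), "dist" ([k1, k2, p1, p2, k3] as OpenCV has them; the pictures are not rectified), "R" (3x3) and "t" (3): a world point X has camera coordinates R X + t; the wrist camera has in their place "hand_eye" (4x4, takes a point from camera to tool coordinates, whose origin is the TCP and whose axes are the flange's). Camera axes: x right, y down, z forward; pixel columns grow to the right and rows downward; lengths in m; the calibration is good to about 2 mm. A picture is of the moment at which its call begins: read the wrist's pose just before it. get_calibration takes no time and is no camera call.
- ctrl.sign_off(): hands the job in, once; it reports no verdict.
Trained networks look in the newest picture that a camera, given by its name, has taken for a name from the list of things; names that differ only in an ending like _2 or _b are one class to them, and where a whole thing is asked for, a point or a joint stands for the part that bears it (a point fixed in the world has none). Each returns a list of dicts, best first, with "conf" (0 to 1); they miss things now and then, are a little off and sometimes report something else, mostly with a low value. They report only what shows in the picture. A call takes as long as a camera call.
- ctrl.trace(target, camera): "region" (480x640 bool, what is visible of it) and "box" ([left, top, right, bottom] in pixels, round what is visible of it).
The state is a dict: "clock": time; "joint_pos": joint angles; "dq": joint speeds; "effort": joint torques, N m; "ee_pos": TCP position; "orientation": TCP orientation; "wrist_force": force on the tool from outside, world axes, zero at the start; "torque": the same for the moment, N m; "width": opening from 0.0 (shut) to 1.0 (fully open).
Only numpy, scipy, OpenCV 4.12 (cv2) and the standard library are available. Lean on these libraries where they do the work, as an engineer would, in place of code of your own. Each camera call takes 0.05 s, during which the arm holds its last target.

## Working session

There is one attempt and no reset: what is moved stays moved. The work goes in short steps, Python scripts to look and compute and a tool call to move; the robot and the scene stay as the last step left them, time stands still between calls to the robot, and variables do not carry over. Pictures are saved under pics/ and viewed, and the job is handed in when it is done.

Besides the shell and the picture viewer there is one more tool, called after ">>>" as name([rows], argument=value, ...), one row to a line, values as JSON. carry_out: Moves the arm, as the interface text tells. Its arguments: {"type":"object","properties":{"deltas":{"type":"array"}},"required":["deltas"]}

```bash
mkdir -p pics
cat > h.py <<'E'
import numpy as np, cv2
from bench import ctrl
def save(n,p): cv2.imwrite('pics/'+n+'.png',p[:,:,::-1])
def world(cam,uv,z):
    c=ctrl.get_calibration(cam);K=np.array(c['K']);R=np.array(c['R']);t=np.array(c['t']).ravel()
    p=cv2.undistortPoints(np.array(uv,float).reshape(-1,1,2),K,np.array(c['dist'])).reshape(-1,2)
    d=np.c_[p,np.ones(len(p))]; return (d*np.array(z).reshape(-1,1)-t)@R
E
python3 - <<'E'
from h import *
o=ctrl.get_obs();print(o)
for n in('top','side'):
    p,d=ctrl.grab_frame(n);save(n+'0',p);np.save(n+'0.npy',d)
    for k in('unit','dial','lid'):
        for r in ctrl.trace(k,n)[:1]:
            m=r['region']&(d>0);v,u=np.nonzero(m)
            w=world(n,np.c_[u,v],d[m]);print(n,k,r['conf'],r['box'],np.median(w,0),w.min(0),w.max(0))
            np.save(f'{n}_{k}.npy',m)
E
```

```text
{'clock': 0.0, 'joint_pos': array([-1.19171068e+00,  9.18846493e-02,  1.23185189e+00, -1.36927650e-05,
        1.81976699e+00, -5.67099583e-02]), 'dq': array([ 0.00034356,  0.00019445, -0.00306251, -0.00186299, -0.00105371,
       -0.00034426]), 'effort': array([ 1.66312871e-03, -4.46447146e+01, -4.06452298e+01,  6.99040387e-02,
        2.90008576e-02, -1.39079225e-04]), 'ee_pos': array([ 0.25313746, -0.54360005,  0.18271068]), 'orientation': array([-3.06546840e+00, -6.78729564e-01,  5.02006650e-04]), 'wrist_force': array([ 0.05867237, -0.94495069, -0.05349982]), 'torque': array([ 0.02666257, -0.04858102, -0.07254667]), 'width': 0.9998168553384175}
top unit 0.71 [277.5, 208.1, 416.6, 292.5] [ 0.55669345 -0.02473865  0.06996805] [ 0.48020144 -0.17831023 -0.00463104] [0.64570912 0.12249568 0.14122962]
top dial 0.79 [358.4, 227.4, 408.2, 282.5] [ 0.5537068  -0.10641841  0.06727769] [ 0.49821277 -0.16176161  0.05271127] [ 0.6108959  -0.05186655  0.07380914]
top lid 0.74 [275.4, 212.3, 355.9, 280.8] [0.56470461 0.03238602 0.10510884] [ 0.49898316 -0.04811033 -0.00091763] [0.63378536 0.12387274 0.14122962]
side unit 0.77 [295.5, 199.8, 390.4, 296.2] [0.54164626 0.03114475 0.04958212] [ 0.47811509 -0.26124009 -0.00581106] [0.66931311 0.20678419 0.13549085]
side dial 0.76 [331.7, 201.5, 376.7, 230.6] [ 0.52487635 -0.11168208  0.06333093] [ 0.4952585  -0.22870392  0.02435371] [0.60746838 0.03376143 0.12888423]
side lid 0.9 [294.9, 202.4, 369.0, 251.5] [0.5618606  0.04383315 0.10272326] [ 0.5021442  -0.16560395 -0.00156814] [0.65439274 0.11121438 0.13549085]
```

Run:
```python
from h import *
for n,b in(('top',(240,180,480,330)),('side',(250,150,450,330))):
    p=cv2.imread(f'pics/{n}0.png');x0,y0,x1,y1=b
    cv2.imwrite(f'pics/{n}0z.png',cv2.resize(p[y0:y1,x0:x1],None,fx=3.3,fy=3.3,interpolation=cv2.INTER_CUBIC))
    cv2.imwrite(f'pics/{n}0f.png',p)
d=np.load('top0.npy');m=np.load('top_dial.npy');v,u=np.nonzero(m)
w=world('top',np.c_[u,v],d[m]);w=w[w[:,2]>.058]
r=cv2.minEnclosingCircle(w[:,:2].astype(np.float32));print(r,np.median(w[:,2]))
h=cv2.minAreaRect(w[:,:2].astype(np.float32));print(h)
m=np.load('top_unit.npy')|np.load('top_lid.npy')|m;v,u=np.nonzero(m);w=world('top',np.c_[u,v],d[m]);w=w[(w[:,2]>.035)]
print(cv2.minAreaRect(w[:,:2].astype(np.float32)))
```

```text
((0.5538665652275085, -0.10642612725496292), 0.056197118014097214) 0.06730063399163942
((0.5539663434028625, -0.10599985718727112), (0.11151683330535889, 0.10824350267648697), 0.07559147477149963)
((0.5590928196907043, -0.03214728832244873), (0.2806534469127655, 0.1442202627658844), 87.20614624023438)
```

View pics/top0z.png

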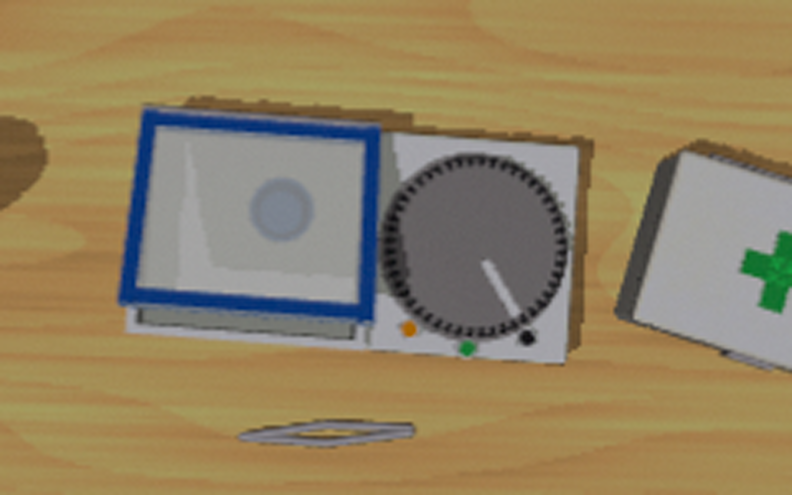

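View pics/side0f.png

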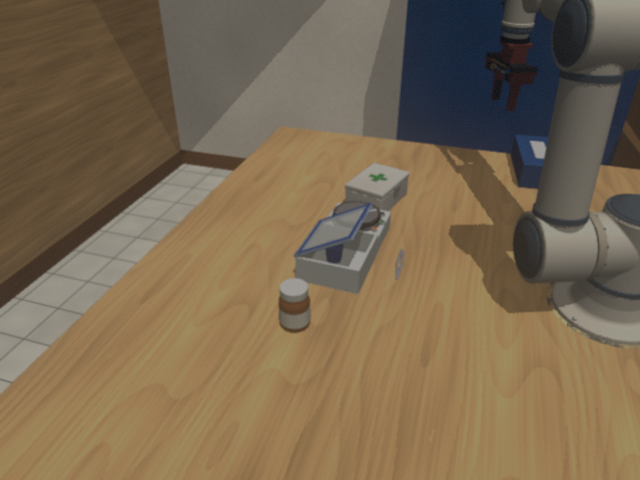

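View pics/top0f.png

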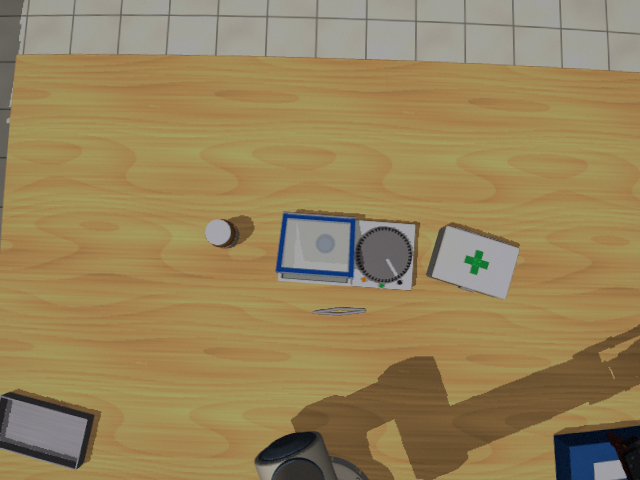

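The top picture shows the unit with its far side hinged and the black dot at crop pixel (527,338). The dial is at about (0.554, -0.106) with the unit yawed about -2.8°, which puts tray_mid near (0.561, 0.034). The jar is left of the unit, the tin is right of it and the tweezers are on the near side. First I'll rise, shut the fingers and square the tool to world axes.

>>> carry_out([
  [0,0,0,-15,0,0,5],
  [0,0,0,-15,0,0,5],
  [0,0,0,-15,0,0,5],
  [0,0,0,-15,0,0,5],
  [0,0,0,0,0,0,5],
  [0,10,-18,0,0,0,0],
  [0,19,-36,0,0,0,0],
  [0,19,-36,0,0,0,0],
])

```text
clock: 1.2
ee_pos: [0.3014, -0.4532, 0.2434]
orientation: [-3.141, 0.003, 0.0]
wrist_force: [0.4, -0.8, 1.0]
width: 0.311
```

>>> carry_out([
  [0,19,-36,0,0,0,0],
  [0,19,-36,0,0,0,0],
  [0,19,-36,0,0,0,0],
  [0,19,-36,0,0,0,0],
  [0,19,-36,0,0,0,0],
  [0,19,-36,0,0,0,0],
  [0,19,-36,0,0,0,0],
  [0,19,-36,0,0,0,0],
])

```text
clock: 2.0
ee_pos: [0.454, -0.1645, 0.2441]
orientation: [3.141, -0.001, 0.001]
wrist_force: [0.7, 0.4, -0.6]
width: 0.008
```

>>> carry_out([
  [0,19,-36,0,0,0,0],
  [0,19,-36,0,0,0,0],
  [0,19,-36,0,0,0,0],
  [0,19,-36,0,0,0,0],
  [0,19,-36,0,0,0,0],
  [0,12,-18,0,0,0,0],
  [0,0,0,0,0,0,0],
  [0,0,0,0,0,0,0],
])

```text
clock: 2.8
ee_pos: [0.5605, 0.0319, 0.2436]
orientation: [3.141, 0.0, -0.001]
wrist_force: [-0.7, -0.2, -0.9]
width: 0.001
```

Run:
```python
from h import *
o=ctrl.get_obs();print(o['ee_pos'],o['wrist_force'])
p,d=ctrl.grab_frame('side');x0,y0,x1,y1=(200,60,450,330)
cv2.imwrite('pics/side1.png',cv2.resize(p[y0:y1,x0:x1,::-1],None,fx=2.2,fy=2.2,interpolation=cv2.INTER_CUBIC))
p,d=ctrl.grab_frame('wrist');save('wrist1',p)
```

```text
[0.5604646  0.03190725 0.24363794] [-0.68662857 -0.20312526 -0.90038   ]
```

View pics/side1.png

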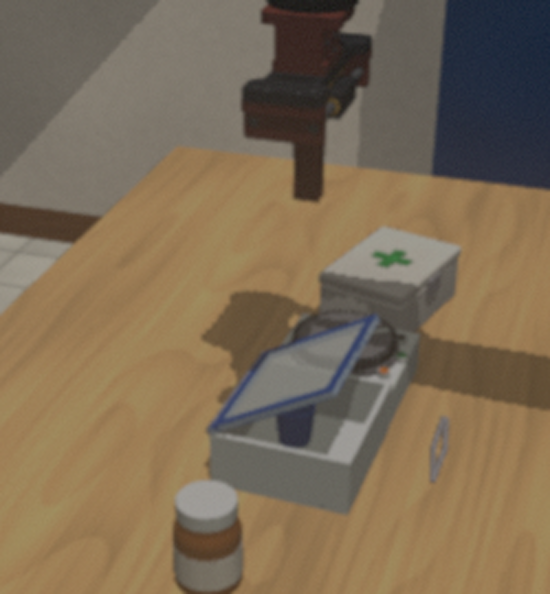

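View pics/wrist1.png

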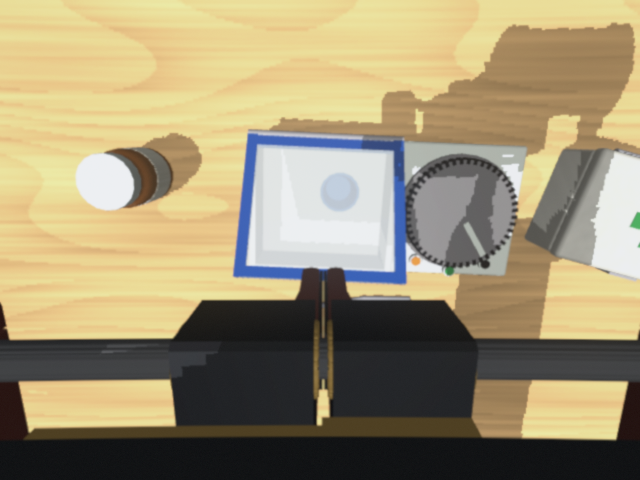

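The side view has the shut fingers above the raised lid, around (308,195) in the crop, with nothing in the way. The wrist view shows the dial still pointing at the black dot (485,263). I'll go down now.

>>> carry_out([
  [0,0,0,20,0,0,0],
  [0,0,0,30,0,0,0],
  [0,0,0,20,0,0,0],
  [0,0,0,10,0,0,0],
  [0,0,0,6,0,0,0],
  [0,0,0,6,0,0,0],
  [0,0,0,6,0,0,0],
  [0,0,0,6,0,0,0],
])

```text
clock: 3.7
ee_pos: [0.561, 0.0318, 0.1404]
orientation: [3.142, -0.001, 0.002]
wrist_force: [-0.2, -1.0, -0.0]
width: 0.006
```

>>> carry_out([
  [0,0,0,6,0,0,0],
  [0,0,0,6,0,0,0],
  [0,0,0,6,0,0,0],
  [0,0,0,6,0,0,0],
  [0,0,0,6,0,0,0],
  [0,0,0,6,0,0,0],
  [0,0,0,5,0,0,0],
  [0,0,0,4,0,0,0],
])

```text
clock: 4.5
ee_pos: [0.5605, 0.0319, 0.0943]
orientation: [3.142, -0.001, -0.001]
wrist_force: [0.2, -0.3, -0.8]
width: 0.006
```

>>> carry_out([
  [0,0,0,4,0,0,0],
  [0,0,0,4,0,0,0],
  [0,0,0,4,0,0,0],
  [0,0,0,4,0,0,0],
  [0,0,0,3,0,0,0],
  [0,0,0,3,0,0,0],
  [0,0,0,2,0,0,0],
  [0,0,0,0,0,0,0],
])

```text
clock: 5.3
ee_pos: [0.5605, 0.0319, 0.0706]
orientation: [-3.142, 0.001, 0.0]
wrist_force: [-0.3, 0.4, -0.2]
width: 0.009
```

Run:
```python
from h import *
o=ctrl.get_obs();print(o['ee_pos'],o['wrist_force'])
p,d=ctrl.grab_frame('side');x0,y0,x1,y1=(200,60,450,330)
cv2.imwrite('pics/side2.png',cv2.resize(p[y0:y1,x0:x1,::-1],None,fx=2.2,fy=2.2,interpolation=cv2.INTER_CUBIC))
```

```text
[0.5604932  0.03192377 0.07059085] [-0.25516843  0.39499938 -0.16042702]
```

View pics/side2.png

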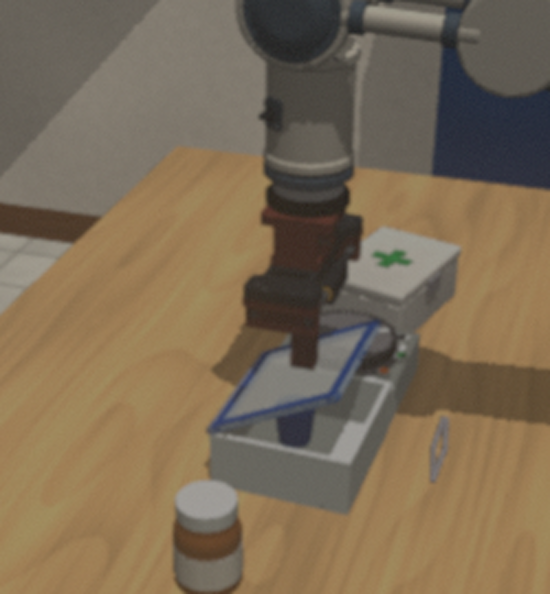

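Run:
```python
from h import *
o=ctrl.get_obs();P=o['ee_pos']
for n in('side','top'):
    c=ctrl.get_calibration(n);rv=cv2.Rodrigues(np.array(c['R']))[0]
    q=cv2.projectPoints(np.array([P,P+[0,0,.06],[.5606,.0338,.0665],[.554,-.106,.066]]),rv,np.array(c['t']),np.array(c['K']),np.array(c['dist']))[0].reshape(-1,2)
    print(n,q, (q-[200,60])*2.2)
p,d=ctrl.grab_frame('side');print(np.round(d[180:240:4,325:352:3],3))
p,d=ctrl.grab_frame('top');save('top2',p);x0,y0,x1,y1=(240,180,480,330)
cv2.imwrite('pics/top2z.png',cv2.resize(p[y0:y1,x0:x1,::-1],None,fx=3.3,fy=3.3,interpolation=cv2.INTER_CUBIC))
p,d=ctrl.grab_frame('wrist');save('wrist2',p)
for n in ('side',):
  r=ctrl.trace('lid','side')[:1]
  for r in r:
    p,d=ctrl.grab_frame('side');m=r['region']&(d>0);v,u=np.nonzero(m);w=world('side',np.c_[u,v],d[m]);print(np.percentile(w,[2,50,98],axis=0))
```

```text
side [[336.44516903 239.93052126]
 [337.00666541 216.02667841]
 [336.15759341 242.04403853]
 [354.95695535 211.78636388]] [[300.17937187 395.84714677]
 [301.41466391 343.25869249]
 [299.5467055  400.49688477]
 [340.90530178 333.93000054]]
top [[316.37723559 248.8462842 ]
 [316.22242942 247.58895915]
 [315.46349701 248.89751847]
 [383.03617731 253.93151351]] [[256.0299183  415.46182523]
 [255.68934471 412.69571014]
 [254.01969342 415.57454062]
 [402.67959009 426.64932973]]
[[1.003 0.999 0.997 0.996 0.992 0.994 0.992 1.003 1.032]
 [0.997 1.    0.997 0.995 0.992 0.992 0.999 1.008 1.035]
 [0.977 0.982 0.978 0.979 0.978 0.978 0.99  1.019 1.02 ]
 [0.965 0.968 0.965 0.964 0.966 0.966 0.964 1.021 1.018]
 [0.965 0.962 0.959 0.961 0.959 0.953 0.958 1.005 1.019]
 [0.97  0.97  0.968 0.965 0.964 0.963 0.961 1.369 1.369]
 [0.987 0.982 0.98  0.978 0.976 0.974 0.971 1.272 1.267]
 [0.988 0.989 0.984 0.984 0.98  0.978 0.977 1.25  1.254]
 [1.365 1.366 1.272 1.07  0.985 0.981 0.984 1.164 1.155]
 [1.353 1.258 1.246 1.078 1.076 1.072 1.085 1.142 1.134]
 [1.185 1.177 1.165 1.083 1.08  1.08  1.091 1.121 1.112]
 [1.16  1.152 1.144 1.09  1.084 1.083 1.095 1.098 1.091]
 [1.137 1.128 1.121 1.112 1.101 1.098 1.089 1.078 1.07 ]
 [1.116 1.108 1.102 1.09  1.083 1.078 1.07  1.066 1.053]
 [1.094 1.084 1.077 1.075 1.067 1.056 1.048 1.045 1.034]]
[[ 0.50380941 -0.04093777  0.06504164]
 [ 0.55768975  0.05047183  0.101548  ]
 [ 0.62601033  0.10856251  0.12860053]]
```

View pics/wrist2.png

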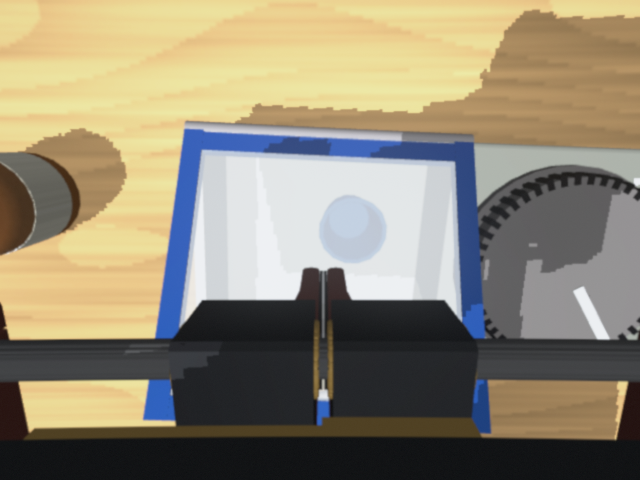

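View pics/top2z.png

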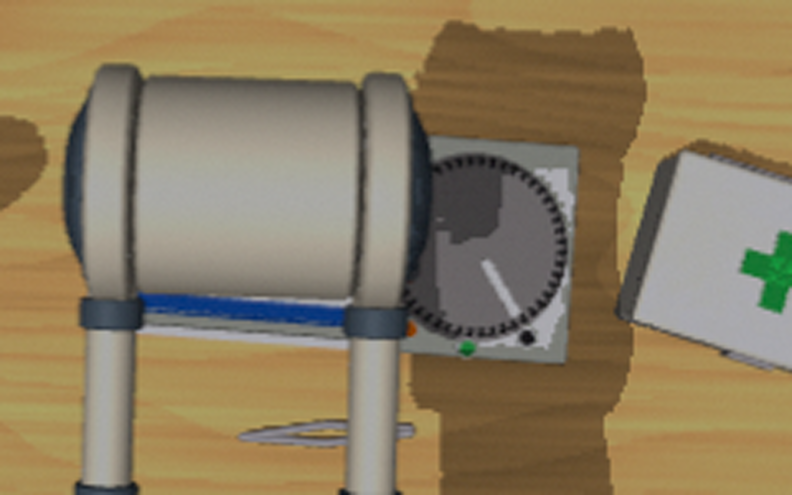

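Run:
```python
from h import *
c=ctrl.get_calibration('side');rv=cv2.Rodrigues(np.array(c['R']))[0]
q=cv2.projectPoints(np.array([[.5605,.0319,z] for z in(.2436,.28,.07,.09,.1,.11)]),rv,np.array(c['t']),np.array(c['K']),np.array(c['dist']))[0].reshape(-1,2)
print((q-[200,60])*2.2)
o=ctrl.get_obs();print(o['ee_pos'],o['wrist_force'],o['width'],o['effort'],o['joint_pos'])
p,d=ctrl.grab_frame('side')
u,v=np.meshgrid(range(330,348),range(212,232));w=world('side',np.c_[u.ravel(),v.ravel()],d[v,u].ravel()).reshape(20,18,3)
for i in range(0,20,2):print(v[i,0],np.round(w[i,6:16:3],3).tolist())
x0,y0,x1,y1=(290,180,390,270)
cv2.imwrite('pics/side3.png',cv2.resize(p[y0:y1,x0:x1,::-1],None,fx=6,fy=6,interpolation=cv2.INTER_CUBIC))
```

```text
[[304.02566505 235.46732096]
 [304.90274893 197.94150096]
 [300.24420087 396.52761419]
 [300.64878733 379.35138702]
 [300.85392429 370.63746027]
 [301.06099049 361.83810604]]
[0.56066043 0.03189342 0.07096208] [ 0.32938331 -0.19329374  0.39853746] 0.004523499603621749 [-6.28715752e-04 -4.03083515e+01 -4.05336285e+01  1.50654634e-02
 -7.31472485e-02  1.35693082e-05] [-3.76089846e-03 -5.26756168e-03  1.52930499e+00  4.57174605e-06
  1.61734820e+00  1.56760308e+00]
212 [[0.541, 0.111, 0.188], [0.536, 0.11, 0.188], [0.53, 0.111, 0.19], [0.578, -0.105, 0.062]]
214 [[0.56, 0.042, 0.141], [0.554, 0.041, 0.142], [0.548, 0.04, 0.142], [0.56, -0.034, 0.099]]
216 [[0.56, 0.042, 0.137], [0.554, 0.04, 0.137], [0.549, 0.036, 0.136], [0.557, -0.021, 0.102]]
218 [[0.561, 0.038, 0.129], [0.554, 0.042, 0.133], [0.548, 0.038, 0.132], [0.553, -0.007, 0.105]]
220 [[0.56, 0.042, 0.127], [0.554, 0.039, 0.126], [0.548, 0.037, 0.126], [0.551, -0.0, 0.104]]
222 [[0.56, 0.041, 0.122], [0.553, 0.042, 0.123], [0.549, 0.035, 0.12], [0.549, 0.009, 0.105]]
224 [[0.56, 0.041, 0.116], [0.554, 0.04, 0.117], [0.548, 0.037, 0.116], [0.546, 0.019, 0.106]]
226 [[0.56, 0.04, 0.111], [0.553, 0.043, 0.114], [0.548, 0.038, 0.112], [0.543, 0.032, 0.109]]
228 [[0.563, 0.029, 0.099], [0.555, 0.034, 0.103], [0.547, 0.039, 0.108], [0.541, 0.037, 0.108]]
230 [[0.561, 0.038, 0.1], [0.552, 0.043, 0.104], [0.545, 0.047, 0.108], [0.537, 0.053, 0.114]]
```

View pics/side3.png

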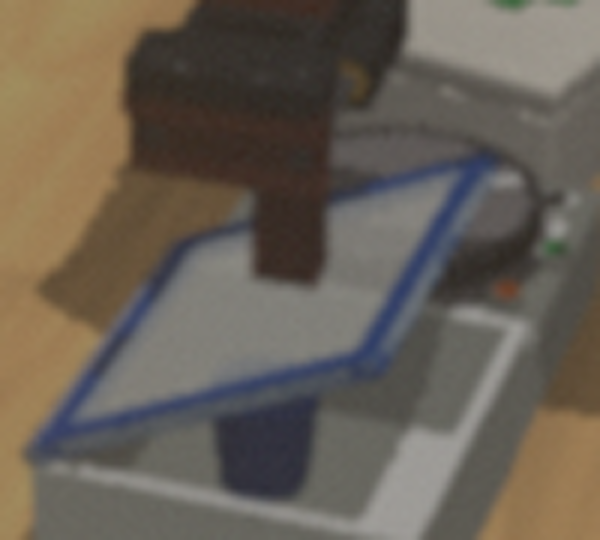

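The side picture shows the real fingertip on the lid at crop pixel (288,280), about z 0.107. The reported TCP is 0.0706, and the earlier picture has the same gap. So the fingers end about 36 mm above the reported TCP, and the lid is only just touched. I'll keep going down slowly, going by the picture and the force.

>>> carry_out([
  [0,0,0,3,0,0,0],
  [0,0,0,4,0,0,0],
  [0,0,0,4,0,0,0],
  [0,0,0,4,0,0,0],
  [0,0,0,4,0,0,0],
  [0,0,0,3,0,0,0],
  [0,0,0,2,0,0,0],
  [0,0,0,0,0,0,0],
])

```text
clock: 6.45
ee_pos: [0.5604, 0.0319, 0.0463]
orientation: [-3.142, 0.001, 0.001]
wrist_force: [0.4, 0.2, 0.5]
width: 0.004
```

```bash
cat > look.py <<'E'
from h import *
import sys
o=ctrl.get_obs();print(o['clock'],o['ee_pos'],o['wrist_force'])
p,d=ctrl.grab_frame('side')
x0,y0,x1,y1=(290,180,390,270)
cv2.imwrite(f'pics/{sys.argv[1]}.png',cv2.resize(p[y0:y1,x0:x1,::-1],None,fx=6,fy=6,interpolation=cv2.INTER_CUBIC))
E
python3 look.py side4
```

```text
6.45 [0.56036399 0.03191776 0.04630581] [0.40838556 0.21111446 0.54787514]
```

View pics/side4.png

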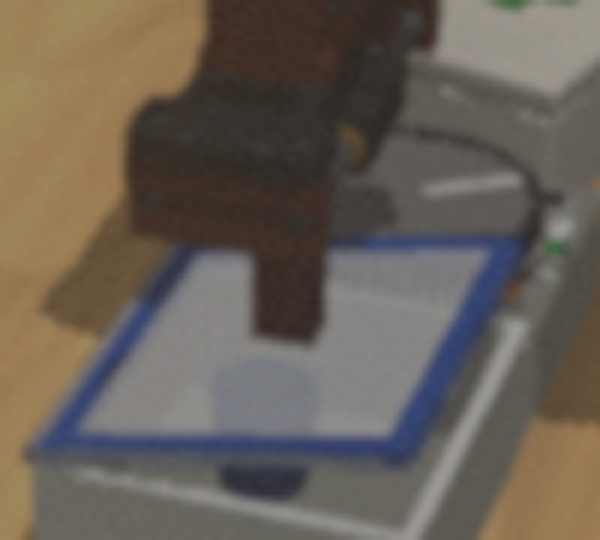

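The lid follows the finger, and its free edge is still a little up, at crop (410,450). The last stretch goes slower.

>>> carry_out([
  [0,0,0,2,0,0,0],
  [0,0,0,2,0,0,0],
  [0,0,0,2,0,0,0],
  [0,0,0,2,0,0,0],
  [0,0,0,2,0,0,0],
  [0,0,0,1,0,0,0],
  [0,0,0,1,0,0,0],
  [0,0,0,0,0,0,0],
])

```text
clock: 7.3
ee_pos: [0.5605, 0.0319, 0.0346]
orientation: [3.142, -0.001, -0.0]
wrist_force: [0.7, -0.1, 0.5]
width: 0.009
```

>>> carry_out([
  [0,0,0,0.5,0,0,0],
  [0,0,0,0.5,0,0,0],
  [0,0,0,0.5,0,0,0],
  [0,0,0,0.5,0,0,0],
  [0,0,0,0,0,0,0],
  [0,0,0,0,0,0,0],
  [0,0,0,0,0,0,0],
  [0,0,0,0,0,0,0],
])

```text
clock: 8.1
ee_pos: [0.5606, 0.0319, 0.0328]
orientation: [3.142, -0.001, 0.0]
wrist_force: [-0.0, 0.1, 0.4]
width: 0.004
```

```bash
python3 look.py side5
```

```text
8.1 [0.56064043 0.03191161 0.03281515] [-0.02129034  0.08155643  0.41137299]
```

View pics/side5.png

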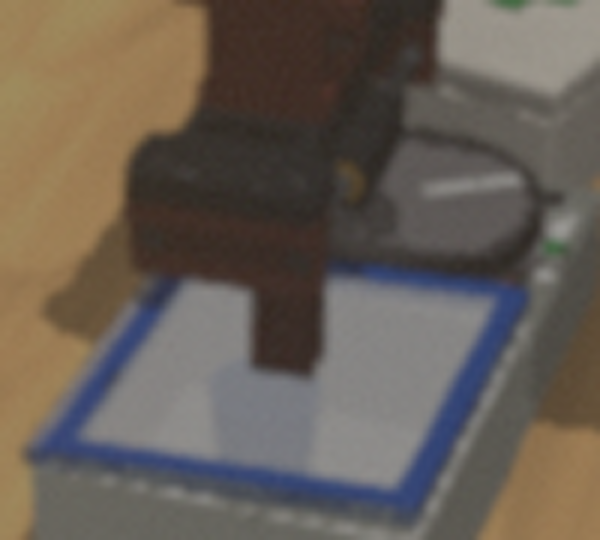

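Nearly flat, with no force rise yet. I'll go on in half-millimetre rows.

>>> carry_out([
  [0,0,0,0.5,0,0,0],
  [0,0,0,0.5,0,0,0],
  [0,0,0,0.5,0,0,0],
  [0,0,0,0,0,0,0],
  [0,0,0,0,0,0,0],
  [0,0,0,0,0,0,0],
  [0,0,0,0,0,0,0],
  [0,0,0,0,0,0,0],
])

```text
clock: 8.95
ee_pos: [0.5606, 0.0319, 0.0313]
orientation: [-3.142, 0.001, -0.0]
wrist_force: [0.3, -0.3, -0.5]
width: 0.002
```

```bash
python3 look.py side6; python3 -c "
from h import *
print(ctrl.get_obs()['effort'])"
```

```text
8.95 [0.56061191 0.03190101 0.03133228] [ 0.32210849 -0.3101676  -0.54095896]
[-7.50278232e-04 -4.06010270e+01 -4.00748205e+01  1.47363672e-02
 -7.38324900e-02  2.46479445e-06]
```

View pics/side6.png

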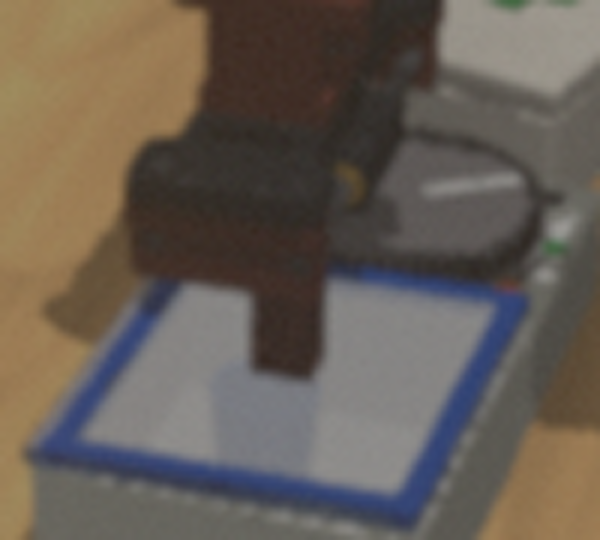

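>>> carry_out([
  [0,0,0,0.4,0,0,0],
  [0,0,0,0.4,0,0,0],
  [0,0,0,0.2,0,0,0],
  [0,0,0,0,0,0,0],
  [0,0,0,0,0,0,0],
  [0,0,0,0,0,0,0],
  [0,0,0,0,0,0,0],
  [0,0,0,0,0,0,0],
])

```text
clock: 9.8
ee_pos: [0.5606, 0.0319, 0.0303]
orientation: [-3.142, 0.001, 0.0]
wrist_force: [0.3, 0.4, 1.3]
width: 0.007
```

```bash
python3 look.py side7; python3 -c "
from h import *
print(ctrl.get_obs()['effort'])"
```

```text
9.8 [0.56059553 0.03189979 0.03032865] [0.27338072 0.37823054 1.32102942]
[-1.49265543e-02 -4.04273880e+01 -3.99930811e+01  1.24452962e-02
 -1.82224181e-01  1.78487727e-05]
```

View pics/side7.png

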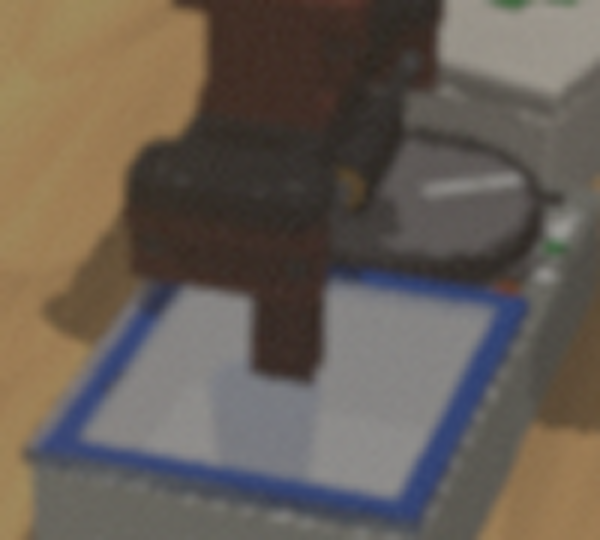

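The joint 5 effort has started to rise, so the stop is close. I'll press a little further.

>>> carry_out([
  [0,0,0,0.3,0,0,0],
  [0,0,0,0.3,0,0,0],
  [0,0,0,0.2,0,0,0],
  [0,0,0,0,0,0,0],
  [0,0,0,0,0,0,0],
  [0,0,0,0,0,0,0],
  [0,0,0,0,0,0,0],
  [0,0,0,0,0,0,0],
])

```text
clock: 10.65
ee_pos: [0.5606, 0.0319, 0.0295]
orientation: [-3.142, 0.001, -0.0]
wrist_force: [-0.1, -0.5, 0.9]
width: 0.005
```

```bash
python3 -c "
from h import *
o=ctrl.get_obs();print(o['ee_pos'],o['wrist_force'],o['torque'],o['effort'])"
```

```text
[0.56061493 0.03190202 0.02950887] [-0.06444085 -0.5194121   0.88443709] [0.04338666 0.06107016 0.02025845] [-5.04486539e-03 -4.05817330e+01 -4.00329208e+01  1.23986998e-02
 -9.36454511e-02 -2.81140257e-05]
```

>>> carry_out([
  [0,0,0,0.4,0,0,0],
  [0,0,0,0.3,0,0,0],
  [0,0,0,0.3,0,0,0],
  [0,0,0,0,0,0,0],
  [0,0,0,0,0,0,0],
  [0,0,0,0,0,0,0],
  [0,0,0,0,0,0,0],
  [0,0,0,0,0,0,0],
])

```text
clock: 11.45
ee_pos: [0.5606, 0.0319, 0.0285]
orientation: [3.142, -0.001, -0.0]
wrist_force: [0.1, -0.0, -0.0]
width: 0.004
```

```bash
python3 -c "
from h import *
o=ctrl.get_obs();print(o['ee_pos'],o['wrist_force'],o['torque'],o['effort'])";python3 look.py side8
```

```text
[0.56058334 0.03186564 0.02850693] [ 0.07417872 -0.04440777 -0.00187862] [0.05259046 0.07948144 0.07287255] [-6.53886760e-03 -4.05682933e+01 -4.00166774e+01  1.34284559e-02
 -1.12453771e-01 -5.55975225e-05]
11.45 [0.56058334 0.03186564 0.02850693] [ 0.07417872 -0.04440777 -0.00187862]
```

View pics/side8.png

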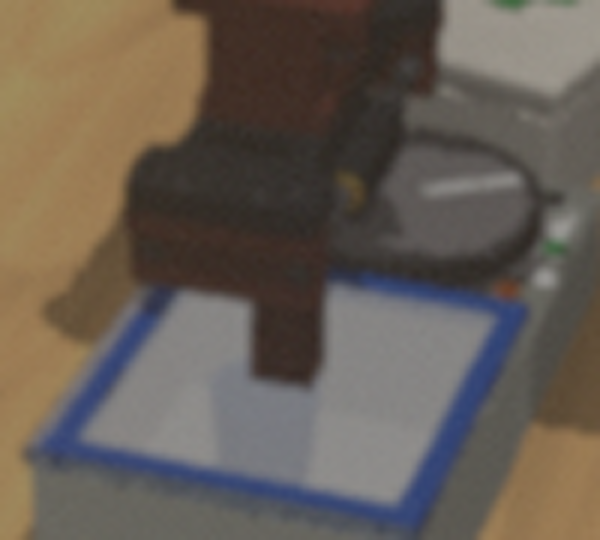

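>>> carry_out([
  [0,0,0,0.4,0,0,0],
  [0,0,0,0.3,0,0,0],
  [0,0,0,0.3,0,0,0],
  [0,0,0,0,0,0,0],
  [0,0,0,0,0,0,0],
  [0,0,0,0,0,0,0],
  [0,0,0,0,0,0,0],
  [0,0,0,0,0,0,0],
])

```text
clock: 12.3
ee_pos: [0.5606, 0.0319, 0.028]
orientation: [3.142, -0.001, 0.0]
wrist_force: [-2.4, 0.1, 4.6]
width: 0.009
```

Run:
```python
from h import *
o=ctrl.get_obs();print(o['ee_pos'],o['wrist_force'],o['torque'],o['effort'])
p,d=ctrl.grab_frame('side');r=ctrl.trace('lid','side')[0]
m=cv2.erode(r['region'].astype(np.uint8),np.ones((3,3)))>0;m&=d>0;v,u=np.nonzero(m);w=world('side',np.c_[u,v],d[m])
k=abs(w[:,2]-.066)<.02;w=w[k]
for _ in range(5):
    A=np.c_[w[:,:2]-[.5606,.0338],np.ones(len(w))];c=np.linalg.lstsq(A,w[:,2],rcond=None)[0];e=w[:,2]-A@c;w=w[abs(e)<.006]
print(r['conf'],len(w),c,e.std())
```

```text
[0.56062096 0.03190279 0.02797981] [-2.44256631  0.09685837  4.6469533 ] [ 0.00909099  0.4778317  -0.02638016] [-6.50525861e-02 -3.78573954e+01 -3.82949638e+01  3.13810213e-02
 -1.01853356e+00 -1.34257840e-05]
0.95 1939 [-0.00303587  0.00172253  0.06420286] 0.0012297015672858192
```

The stop is reached: the force rises to 4.6 N, and the fitted lid plane is flat with a slope of 0.003. The reported z at lid contact was about 0.0283, which makes the tip offset 38 mm. I'll lift and go over the far side of the dial, 38 mm from its axis.

>>> carry_out([
  [0,0,0,-4,0,0,0],
  [0,0,0,-12,0,0,0],
  [0,0,0,-14,0,0,0],
  [0,5,22,0,0,0,0],
  [0,8,35,0,0,0,0],
  [0,8,35,0,0,0,0],
  [0,8.7,35,0,0,0,0],
  [0,0,0,0,0,0,0],
])

```text
clock: 13.2
ee_pos: [0.5911, -0.0992, 0.0586]
orientation: [3.14, -0.007, 0.002]
wrist_force: [0.0, 0.3, 0.4]
width: 0.005
```

```bash
python3 look.py side9
python3 - <<'E'
from h import *
p,d=ctrl.grab_frame('side');r=ctrl.trace('lid','side')[0]
m=cv2.erode(r['region'].astype(np.uint8),np.ones((3,3)))>0;m&=d>0;v,u=np.nonzero(m);w=world('side',np.c_[u,v],d[m])
w=w[abs(w[:,2]-.066)<.03]
for _ in range(5):
    A=np.c_[w[:,:2]-[.5606,.0338],np.ones(len(w))];c=np.linalg.lstsq(A,w[:,2],rcond=None)[0];e=w[:,2]-A@c;w=w[abs(e)<.006]
print(r['conf'],len(w),c,e.std())
p,d=ctrl.grab_frame('wrist');save('wrist9',p)
E
```

```text
13.2 [ 0.59106489 -0.09923527  0.05861785] [0.03874563 0.3292457  0.40009872]
0.97 2350 [-0.00233084  0.00114965  0.06418838] 0.0012186421472069266
```

View pics/side9.png

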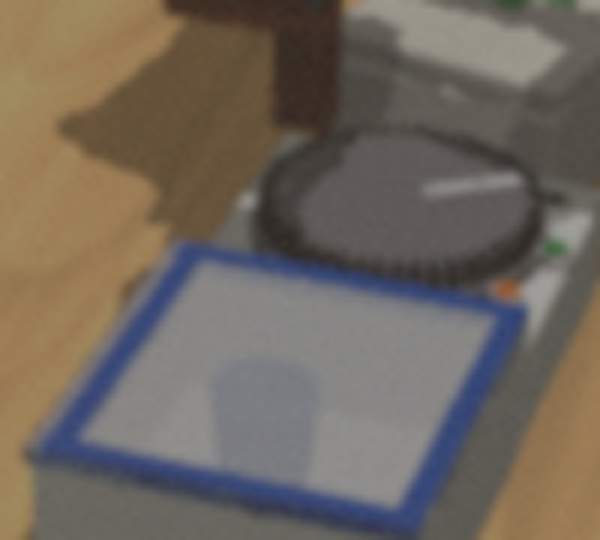

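View pics/wrist9.png

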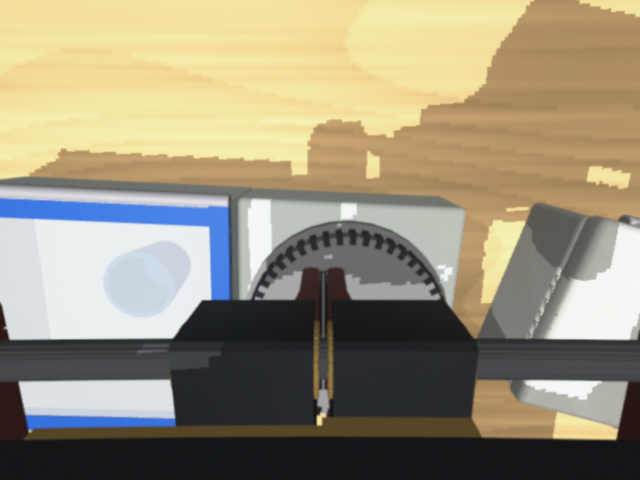

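The lid stays shut, and the fingertip is above the far part of the dial. Moving down to just over its top.

>>> carry_out([
  [0,0,0,6,0,0,0],
  [0,0,0,8,0,0,0],
  [0,0,0,6,0,0,0],
  [0,0,0,4,0,0,0],
  [0,0,0,2,0,0,0],
  [0,0,0,1,0,0,0],
  [0,0,0,0,0,0,0],
  [0,0,0,0,0,0,0],
])

```text
clock: 14.2
ee_pos: [0.5904, -0.0952, 0.0309]
orientation: [3.141, -0.001, 0.001]
wrist_force: [-0.0, -0.1, -0.2]
width: 0.006
```

```bash
python3 look.py side10
```

```text
14.2 [ 0.5904257  -0.09520409  0.03085489] [-0.00685645 -0.05151527 -0.21492109]
```

View pics/side10.png

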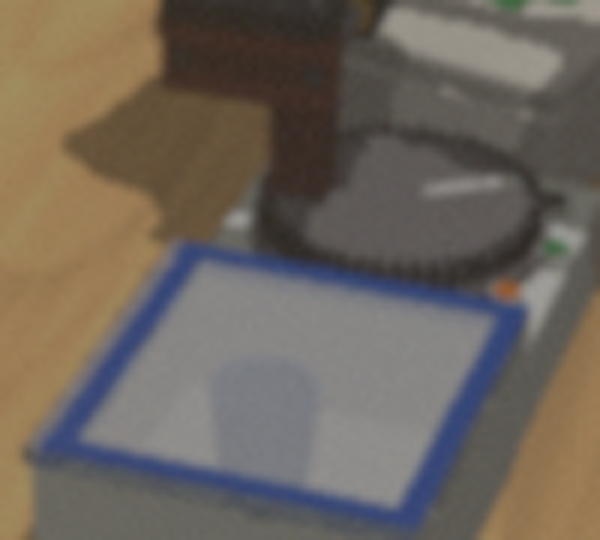

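The fingertip is just above the dial's far half at crop (305,195), inside the rim, with the pointer still at off. Now I'll make contact gently.

>>> carry_out([
  [0,0,0,1,0,0,0],
  [0,0,0,1,0,0,0],
  [0,0,0,0.5,0,0,0],
  [0,0,0,0.5,0,0,0],
  [0,0,0,0.4,0,0,0],
  [0,0,0,0,0,0,0],
  [0,0,0,0,0,0,0],
  [0,0,0,0,0,0,0],
])

```text
clock: 15.05
ee_pos: [0.5902, -0.0951, 0.0275]
orientation: [3.142, -0.001, 0.0]
wrist_force: [-2.4, -0.5, 3.6]
width: 0.001
```

>>> carry_out([
  [0,0,0,0.2,0,0,0],
  [0,0,0,0.2,0,0,0],
  [0,0,0,0,0,0,0],
  [0,0,0,0,0,0,0],
  [0,0,0,0,0,0,0],
  [0,0,0,0,0,0,0],
  [0,0,0,0,0,0,0],
  [0,0,0,0,0,0,0],
])

```text
clock: 15.85
ee_pos: [0.5903, -0.0952, 0.0275]
orientation: [3.141, -0.001, 0.001]
wrist_force: [-2.7, 0.2, 6.2]
width: 0.008
```

6 N; a touch more, then the first half of the arc.

>>> carry_out([
  [0,0,0,0.3,0,0,0],
  [0,0.39,1.37,0,0,0,2.15],
  [0,0.39,1.37,0,0,0,2.15],
  [0,0.39,1.37,0,0,0,2.15],
  [0,0.39,1.37,0,0,0,2.15],
  [0,0.39,1.37,0,0,0,2.15],
  [0,0,0,0,0,0,0],
  [0,0,0,0,0,0,0],
])

```text
clock: 16.65
ee_pos: [0.5921, -0.1023, 0.0275]
orientation: [3.127, -0.295, 0.002]
wrist_force: [-2.0, -0.0, 6.7]
width: 0.004
```

```bash
python3 look.py side11
```

```text
16.65 [ 0.59206445 -0.10230197  0.02746536] [-2.00185345 -0.02094214  6.71615678]
```

View pics/side11.png

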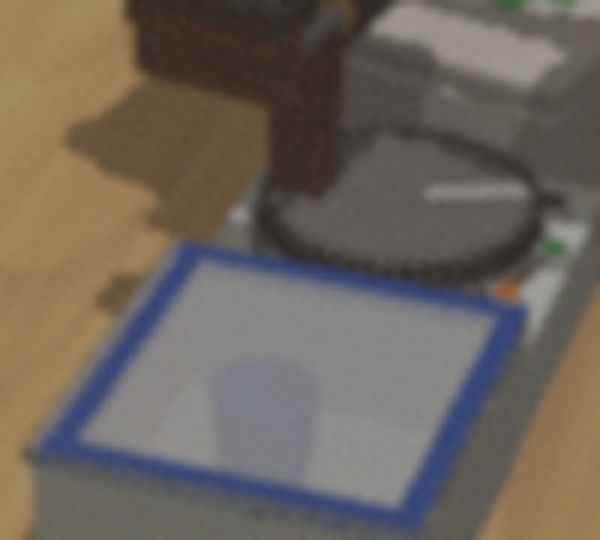

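The pointer tip has moved from (520,180) to (530,190), so the dial is turning with the finger. I'll continue.

>>> carry_out([
  [0,0.39,1.37,0,0,0,2.15],
  [0,0.39,1.37,0,0,0,2.15],
  [0,0.39,1.37,0,0,0,2.15],
  [0,0.39,1.37,0,0,0,2.15],
  [0,0.39,1.37,0,0,0,2.15],
  [0,0.39,1.37,0,0,0,2.15],
  [0,0,0,0,0,0,0],
  [0,0,0,0,0,0,0],
])

```text
clock: 17.5
ee_pos: [0.5924, -0.1112, 0.0275]
orientation: [3.074, -0.645, 0.004]
wrist_force: [-1.1, -1.4, 5.7]
width: 0.005
```

```bash
python3 look.py side12
```

```text
17.5 [ 0.59236461 -0.1111774   0.02749252] [-1.13197611 -1.36836794  5.746581  ]
```

View pics/side12.png

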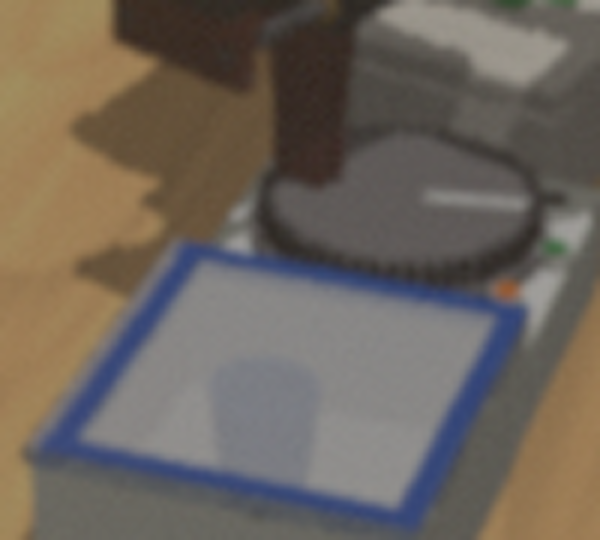

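```bash
cat > ptr.py <<'E'
from h import *
import sys
def onz(uvs,z,n='side'):
    a=world(n,uvs,np.ones(len(uvs))*.5);b=world(n,uvs,np.ones(len(uvs))*1.);s=(z-a[:,2])/(b[:,2]-a[:,2]);return a+s[:,None]*(b-a)
for nm,(A,B) in {'s10':((425,190),(505,181)),'s11':((428,193),(530,190)),'s12':((425,195),(530,204))}.items():
    w=onz(np.array([A,B])/6.+[290,180],.066);dv=(w[1]-w[0])[:2];print(nm,w.round(3).tolist(),np.degrees(np.arctan2(dv[1],dv[0])))
E
python3 ptr.py
```

```text
s10 [[0.541, -0.111, 0.066], [0.512, -0.128, 0.066]] -149.84162584801902
s11 [[0.539, -0.109, 0.066], [0.501, -0.124, 0.066]] -158.93329112400207
s12 [[0.54, -0.107, 0.066], [0.499, -0.113, 0.066]] -172.02877503566913
```

The dial has turned about 22° of the 34°, matching the 23.7° commanded. Five more rows to go.

>>> carry_out([
  [0,0.39,1.37,0,0,0,2.15],
  [0,0.39,1.37,0,0,0,2.15],
  [0,0.39,1.37,0,0,0,2.15],
  [0,0.39,1.37,0,0,0,2.15],
  [0,0.39,1.37,0,0,0,2.15],
  [0,0,0,0,0,0,0],
  [0,0,0,0,0,0,0],
  [0,0,0,0,0,0,0],
])

```text
clock: 18.35
ee_pos: [0.5911, -0.1182, 0.0275]
orientation: [3.001, -0.929, 0.005]
wrist_force: [0.8, -1.3, 5.2]
width: 0.004
```

>>> carry_out([
  [0,0,0,-1,0,0,0],
  [0,0,0,-2,0,0,0],
  [0,0,0,-5,0,0,0],
  [0,0,0,-15,0,0,0],
  [0,0,0,-25,0,0,0],
  [0,0,0,-25,0,0,0],
  [0,0,0,-20,0,0,0],
  [0,0,0,0,0,0,0],
])

```text
clock: 19.15
ee_pos: [0.592, -0.118, 0.1246]
orientation: [-3.0, 0.929, -0.012]
wrist_force: [-0.1, 0.7, 0.3]
width: 0.007
```

```bash
python3 look.py side13
python3 - <<'E'
from h import *
p,d=ctrl.grab_frame('top');save('top13',p)
p,d=ctrl.grab_frame('side');r=ctrl.trace('lid','side')[0]
m=cv2.erode(r['region'].astype(np.uint8),np.ones((3,3)))>0;m&=d>0;v,u=np.nonzero(m);w=world('side',np.c_[u,v],d[m])
w=w[abs(w[:,2]-.066)<.03]
for _ in range(5):
    A=np.c_[w[:,:2]-[.5606,.0338],np.ones(len(w))];c=np.linalg.lstsq(A,w[:,2],rcond=None)[0];e=w[:,2]-A@c;w=w[abs(e)<.006]
print(c)
E
```

```text
19.15 [ 0.59202848 -0.11798024  0.12455321] [-0.13093296  0.65425692  0.2592479 ]
[-0.0018229   0.00142731  0.06418777]
```

View pics/side13.png

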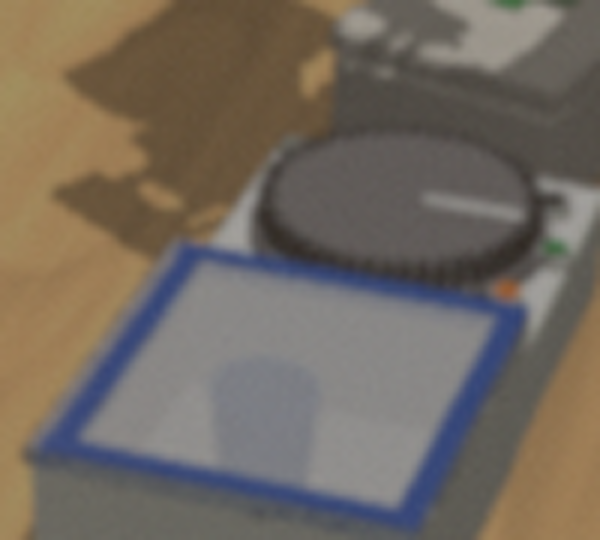

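View pics/top13.png

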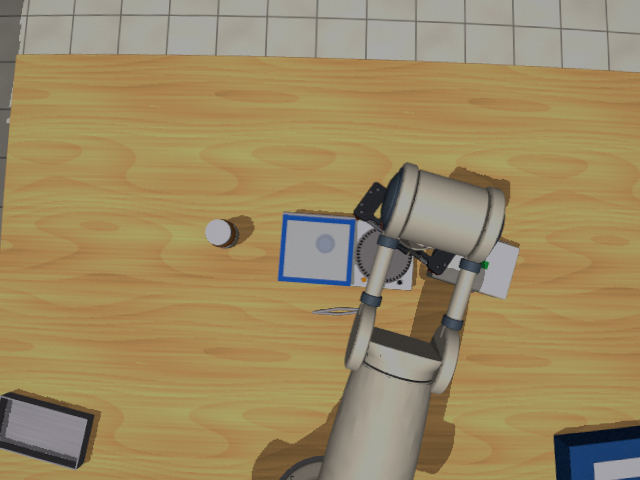

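>>> carry_out([
  [0,0,0,-20,0,0,0],
  [0,0,0,-20,0,0,0],
  [0,0,30,0,0,0,0],
  [0,0,35,0,0,0,0],
  [0,0,35,0,0,0,0],
  [0,0,35,0,0,0,0],
  [0,0,35,0,0,0,0],
  [0,0,30,0,0,0,0],
])

```text
clock: 20.15
ee_pos: [0.4753, -0.2835, 0.1576]
orientation: [-3.0, 0.93, 0.004]
wrist_force: [0.4, -0.2, 0.9]
width: 0.007
```

```bash
python3 - <<'E'
from h import *
p,d=ctrl.grab_frame('top');x0,y0,x1,y1=(180,180,530,330)
cv2.imwrite('pics/top14.png',cv2.resize(p[y0:y1,x0:x1,::-1],None,fx=2.28,fy=2.28,interpolation=cv2.INTER_CUBIC))
cv2.imwrite('pics/top14d.png',cv2.resize(p[220:295,350:425,::-1],None,fx=7,fy=7,interpolation=cv2.INTER_CUBIC))
E
sed -i "s/^for nm.*/for nm,(A,B) in {'s13':((425,197),(523,214))}.items():/" ptr.py; python3 ptr.py; python3 look.py side14
```

```text
s13 [[0.54, -0.105, 0.066], [0.5, -0.104, 0.066]] 178.32308192005263
20.2 [ 0.47318556 -0.28677229  0.15770895] [-0.25097429 -2.19723116  0.2641497 ]
```

View pics/top14.png

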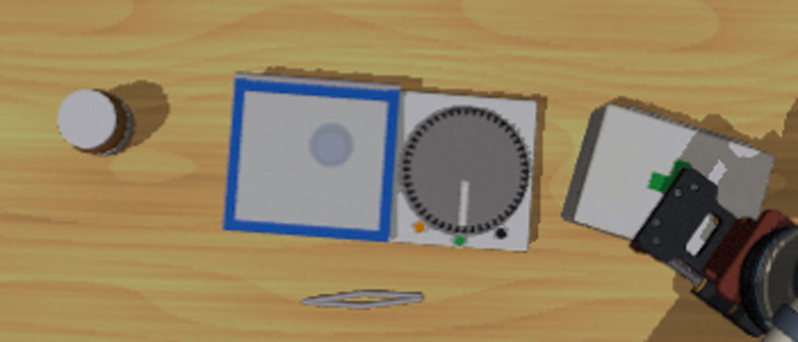

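View pics/top14d.png

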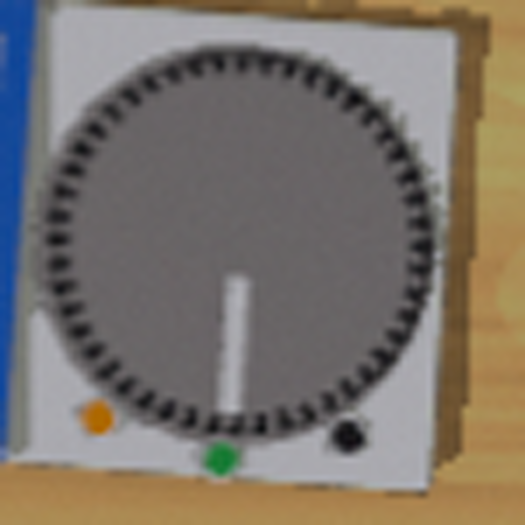

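The pointer line runs from (235,275) to (230,410), straight at the green dot (222,458). The lid is flat, and the cup, jar, tweezers and tin look unmoved. I'll rise clear and settle before handing in.

>>> carry_out([
  [0,0,0,-15,0,0,0],
  [0,0,0,-15,0,0,0],
  [0,0,0,0,0,0,0],
  [0,0,0,0,0,0,0],
  [0,0,0,0,0,0,0],
  [0,0,0,0,0,0,0],
  [0,0,0,0,0,0,0],
  [0,0,0,0,0,0,0],
])

```text
clock: 21.05
ee_pos: [0.4769, -0.2824, 0.189]
orientation: [-3.001, 0.93, 0.001]
wrist_force: [0.8, -0.2, -0.2]
width: 0.004
```

```bash
python3 -c "
from h import *
o=ctrl.get_obs();print(o['ee_pos'],o['wrist_force'])
print(ctrl.sign_off())"
```

```text
[ 0.47692251 -0.28239972  0.18902814] [ 0.79620543 -0.23164531 -0.23774353]
the job is handed in; nothing more can be done
None
```

The steriliser is started: I pushed the lid shut onto its stop, then turned the dial one click clockwise to green. The job was handed in at about 21 s; the sign-off gives no verdict.

**Lid:** the force at the stop read about 5 N. After I lifted off, a plane fitted to the lid in the side camera's depth tilted only 0.002 rad.

**Dial:** I pressed with about 5–7 N at 38 mm from the axis and swept an arc of about 34°. The last top picture shows the pointer at the green dot. The side picture gives a total turn of about 32°, roughly 0.55 rad, which agrees with 0.6 within hand-picked pixel error.

**Loose things:** the eye cup, jar, tin and tweezers look unmoved in the last top picture, though I judged this by eye and did not measure them. The gripper covered part of the tin in that view. The arm ended clear, with wrist force near zero.

**What disagreed:** the fingers actually end about 38 mm above the reported TCP. My first descent therefore stopped with the fingertip just at the still-raised lid. I went by the pictures and the contact force from then on. The wrist force sensor also did not clearly show the light push that moves the lid; only the stop showed clearly.

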